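# Dock the reader and present the green-capped pot to it

## Robot

A 7-joint arm with a two-finger parallel gripper is mounted at the origin on a cart in front of the work surface, level with it; the furniture and walls round the work are solid. World frame = base frame: x ahead of the robot, y to its left, z up, the work surface at z = 0. Lengths are in m, angles in rad, forces in N, time in s.
With the tool pointing down it reaches from about 0.4 to 0.9 m from the base axis. Payload 5.5 kg.
Tool frame: the origin (TCP) lies at the very end of the fingers, on their centre line; the grasp point (between the pads) lies 19 mm behind it; x points along the fingers, y is the direction in which the jaws open and shut, and the axes are right-handed (so a half turn about x gives the same grasp; the last joint's range is limited). The gripper opens to 85 mm and grips with 20 to 120 N. Pads are 22 mm wide; open, the fingers measure 114 mm over their backs; the gripper's body (76 mm by 85 mm) begins 54 mm behind the grasp point. The pads swing forward as they close: fully open they stand 13 mm farther back than shut.
Start: joints at [-0.949, 0.501, -0.427, 1.55, 0.221, 1.138, -0.21], TCP at [0.228, 0.609, 0.231] pointing down, gripper open.
Joint ranges: [-2.88, 2.88], [-0.31, 2.03], [-1.54, 1.56], [0.2, 2.42], [-1.41, 4.55], [0.19, 2.02], [-2.57, 2.57]. Speed limits (rad/s): [2.57, 2.57, 3.14, 3.14, 3.14, 3.14, 3.14].

## Interface

Orientations are given as a unit quaternion [x, y, z, w].
In Python, from rig import robot, cams gives the robot as it stands. The module is installed in compiled form; this text tells all that it offers.
- The arm moves only by the tool servo_tool, never from a script. Its argument "moves" is a list of rows, each an object of numbers: "tx", "ty", "tz": the shift along the tool's x, y, z in mm; "turn": the turn about the tool's x in rad; "fingers": the opening, from -1 (shut) to 1 (fully open). A call has exactly 8 rows; each row is the pose to reach, as a shift and turn from the pose commanded when the call began, along the tool's axes at that moment; what a row does not reach only later rows make up. A row lasts 1/12 s, in which the tool goes at most 41.7 mm and 7.16 degrees, less where a joint would pass 70% of its speed; a pose out of reach is approached as far as the arm can. A call with a gripper value outside its range is refused whole. The fingers move at their own pace and stop on an object; the grip force is fixed at half the most. Time passes only in rows, so rows that repeat a pose let the fingers close, or fill a call up. It gives the time, the measured TCP pose, the force and the opening at its end, in the units of the state.
- robot.get_obs(): the state, without advancing time (a new reading comes with each control period).
- cams.grab_frame(name): name is "scene" or "top" or "wrist"; returns the picture (480x640x3 uint8, red, green, blue); there is no depth.
- cams.get_calibration(name): a dict with "intrinsics" (3x3 intrinsics, pixels), "k1" (the pictures are not rectified: a ray, as slopes to the right and down, at radius r is drawn at 1 + k1 r^2 times it, then the intrinsics apply), "extrinsics" (4x4, takes a point from camera to world coordinates); the wrist camera has in their place "hand_eye" (4x4, takes a point from camera to tool coordinates, whose origin is the TCP and whose axes are the tool frame's). Camera axes: x right, y down, z forward; pixel columns grow to the right and rows downward; lengths in m; the calibration is good to about 2 mm. A picture is of the moment at which its call begins: read the wrist's pose just before it. get_calibration takes no time and is no camera call.
- robot.hand_in(): hands the job in, once; it reports no verdict.
The state is a dict: "time": time; "joints": joint angles; "joint_velocities": joint speeds; "effort": joint torques, N m; "position": TCP position; "tool_rot": TCP orientation; "ft_force": force on the tool from outside, world axes, zero at the start; "wrist_torque": the same for the moment, N m; "grip_width": finger opening in m.
Only numpy, scipy, OpenCV 4.12 (cv2) and the standard library are available. Lean on these libraries where they do the work, as an engineer would, in place of code of your own. Each camera call takes 0.05 s, during which the arm holds its last target. There are 200 camera calls.

## Task

First slide the loose white and blue reader up against the docking face of the pot carousel, so that the gap is closed and the two sit square and flush. Then turn the carousel by its blue handle until the pot with the green cap faces the reader, at the red mark, and hold it still there: finish with the gripper still gripping the handle and the reader still flush. Leave everything else on the worktop where it is.

Things in the scene. Friction and masses are not known exactly. Their poses are not given: they have to be found in the camera images.
- carousel_base: fixed grey base of the pot carousel, 176 x 175 mm, does not move. Origin on the worktop on the turntable's axis. Its docking face is the flat upright face that looks along its own +y (to the robot's left, within about 0.15 rad): 150 mm wide, 30 mm high, 90 mm from the axis, with a red mark on its top edge in the middle and two black pads
- dock (a point): middle of the docking face (on the base, 15 mm above the worktop), under the red mark; axes as the base. Keep clear, all fixed: a chair back before the worktop (x 0.16 to 0.35, y -0.21 to 0.22, up to z 0.17), microscope eyepieces right of the carousel (x from 0.45, y -0.30 to -0.16, z 0.31 to 0.42), wall cabinets (x beyond 0.63, z above 0.52)
- reader: loose flat reader, white with blue, 70 deep (its x) x 134 wide (its y) x 34 mm high, 0.2 to 0.42 kg, slides easily. Origin in the middle of its underside, z up. Its front is the 134 mm wide side on its own -x, which starts about 20 to 65 mm from the docking face, a little askew. Docked, its front lies along that face (origin 125 mm from the carousel's axis); up to 25 mm off centre sideways is fine
- reader_front_a (a point): one end of the reader's front side (reader frame -35, -67, 15 mm)
- reader_front_b (a point): other end of the reader's front side (reader frame -35, +67, 15 mm)
- turntable (a joint): angle of the carousel's white turntable (156 mm across, top 30 mm above the worktop), rad, positive counter-clockwise seen from above. At 0 (and equally at 6.283) the green-capped pot is at the red mark, facing the reader. Starts anywhere from 0.8 to 5.4; turns freely either way (stops at -7 and 7), stays where it is left, light friction (0.06 N m)
- green_cap (a point): centre of the top face of the marked pot's green cap, 52 mm from the turntable's axis, 94 mm above the worktop. Five pots stand fixed on the turntable, all 52 mm from the axis, tops at most 98 mm above the worktop: one strip pot with a green cap, three with blue caps, one small white bottle
- handle: blue handle; origin in its middle, on the turntable's axis, 137 mm above the worktop: an upright bar 14 mm thick, 64 mm long and 32 mm high (from 121 to 153 mm above the worktop), which turns with the table. Its length points towards the green-capped pot (its own y axis), so it is gripped from above across its 14 mm (its own x axis)
- lab_timer: small white timer, 60 x 64 x 18 mm, loose, to the right of the carousel near the front edge. Origin in the middle of its underside
- lens_pad: blue pad, 35 x 57 x 12 mm, loose, to the right. Origin in the middle of its underside
- strip_carton: small white carton, 42 x 75 x 52 mm, loose, at the far left near the front edge. Origin in the middle of its underside

How it is judged:
By the outcome, as a careful person would: the job done as asked, in the order asked, and still so for the second after the job is handed in, while the arm keeps its last pose, push and grip.
It also fails if it takes over 64 s, if anything falls off the work surface, if the arm or the gripper's body presses on something with over 40 N, if the wrist force passes 120 N, or if a joint passes its speed limit or range.

## Working session

There is one attempt and no reset: what is moved stays moved. The work goes in short steps, Python scripts to look and compute and a tool call to move; the robot and the scene stay as the last step left them, time stands still between calls to the robot, and variables do not carry over. Pictures are saved under pics/ and viewed, about 8 in all and at most 12, crops included, and the job is handed in when it is done.

Besides the shell and the picture viewer there is one more tool, called after "Call:" as name(argument=value, ...), one argument or row to a line, values as JSON. servo_tool: Moves the arm, as the interface text tells. Its arguments: {"type":"object","properties":{"moves":{"type":"array","items":{"type":"object","properties":{"tx":{"type":"number"},"ty":{"type":"number"},"tz":{"type":"number"},"turn":{"type":"number"},"fingers":{"type":"number"}}}}},"required":["moves"]}

```bash
mkdir -p pics
cat > h.py <<'E'
import numpy as np, cv2
from rig import robot, cams
from scipy.spatial.transform import Rotation as R
def T(name,obs=None):
    c=cams.get_calibration(name)
    if name=="wrist":
        M=np.eye(4);M[:3,:3]=R.from_quat(obs["tool_rot"]).as_matrix();M[:3,3]=obs["position"]
        return c,M@np.array(c["hand_eye"])
    return c,np.array(c["extrinsics"])
def px2w(name,uv,z,obs=None):
    c,E=T(name,obs);K=np.array(c["intrinsics"]);out=[]
    for (u,v),zz in zip(uv,np.broadcast_to(z,len(uv))):
        d=np.array([(u-K[0,2])/K[0,0],(v-K[1,2])/K[1,1]]);s=d.copy()
        for _ in range(20): s=d/(1+c["k1"]*(s@s))
        r=E[:3,:3]@np.array([s[0],s[1],1]);o=E[:3,3]
        out.append(o+r*(zz-o[2])/r[2])
    return np.array(out)
def w2px(name,P,obs=None):
    c,E=T(name,obs);K=np.array(c["intrinsics"]);P=np.atleast_2d(P)
    q=(P-E[:3,3])@E[:3,:3];s=q[:,:2]/q[:,2:];s=s*(1+c["k1"]*(s**2).sum(1))[:,None]
    return s*[K[0,0],K[1,1]]+K[:2,2]
def save(name,fn,crop=None,sc=1):
    o=robot.get_obs();im=cams.grab_frame(name)[:,:,::-1]
    if crop: x0,y0,x1,y1=crop;im=im[y0:y1,x0:x1]
    cv2.imwrite("pics/"+fn,cv2.resize(im,None,fx=sc,fy=sc,interpolation=cv2.INTER_CUBIC));return o
E
python3 - <<'E'
from h import *
np.set_printoptions(precision=4,suppress=True)
o=save("top","top0.png",None,1.25);save("scene","scene0.png")
print(o["time"],o["position"],R.from_quat(o["tool_rot"]).as_matrix(),o["grip_width"])
for n in("top","scene"):print(cams.get_calibration(n))
print(cams.get_calibration("wrist"))
E
```

```text
0.0 [0.228  0.6079 0.2302] [[-0.0007  0.3511  0.9363]
 [-0.0018  0.9363 -0.3511]
 [-1.     -0.002  -0.0001]] 0.08555765956871177
{'intrinsics': array([[492.6166,   0.    , 313.7548],
       [  0.    , 492.6166, 239.8031],
       [  0.    ,   0.    ,   1.    ]]), 'k1': -0.06458136731896108, 'extrinsics': array([[-0.0266, -0.9928,  0.1164,  0.3576],
       [-0.9996,  0.0275,  0.0058,  0.1135],
       [-0.0089, -0.1162, -0.9932,  1.2695],
       [ 0.    ,  0.    ,  0.    ,  1.    ]])}
{'intrinsics': array([[505.6913,   0.    , 319.5403],
       [  0.    , 505.6913, 235.3559],
       [  0.    ,   0.    ,   1.    ]]), 'k1': 0.016654787984175586, 'extrinsics': array([[-0.87  , -0.3505,  0.3469,  0.0344],
       [-0.4927,  0.5877, -0.6417,  0.9804],
       [ 0.0211, -0.7292, -0.684 ,  1.0662],
       [ 0.    ,  0.    ,  0.    ,  1.    ]])}
{'intrinsics': array([[372.3039,   0.    , 325.9173],
       [  0.    , 372.3039, 234.2708],
       [  0.    ,   0.    ,   1.    ]]), 'k1': -0.05455032111946721, 'hand_eye': array([[ 0.0011, -0.3007,  0.9537, -0.1429],
       [ 1.    , -0.0003, -0.0012, -0.0007],
       [ 0.0006,  0.9537,  0.3007, -0.0768],
       [ 0.    ,  0.    ,  0.    ,  1.    ]])}
```

View pics/top0.png

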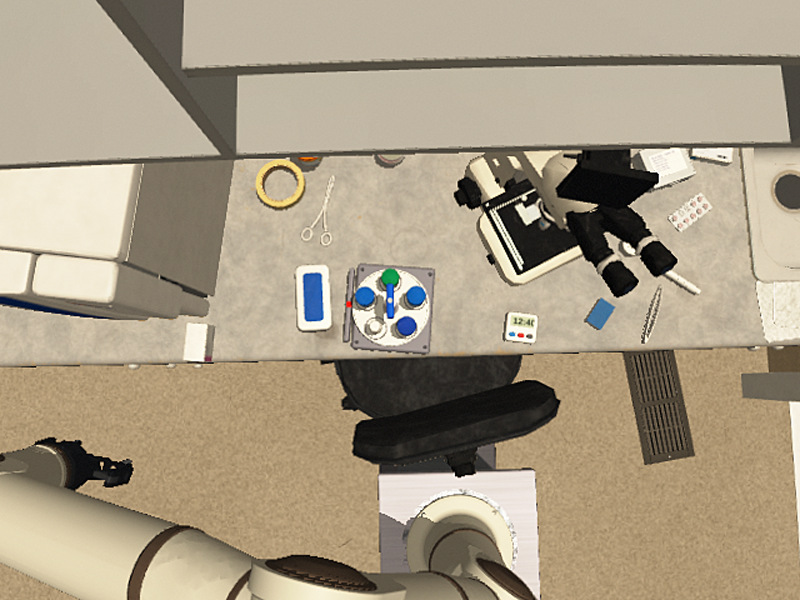

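View pics/scene0.png

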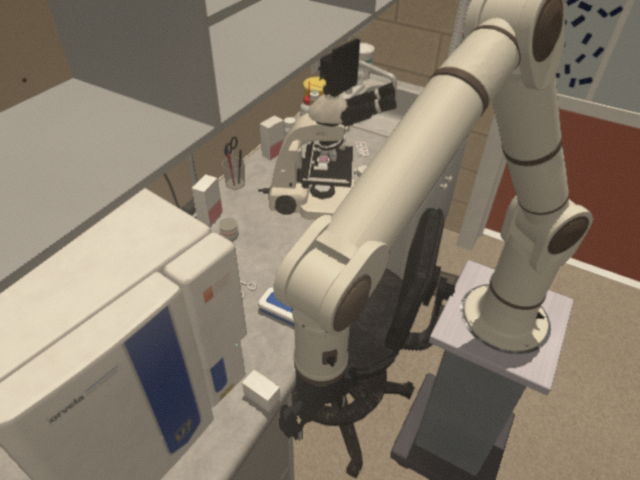

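The top view shows the carousel around (390,305), reader at (313,298), red mark at (349,304), and green cap at (390,277) (800-px picture). The scene view is mostly blocked by the arm. Next I'll enlarge the top view.

Run:
```python
from h import *
save("top","top1.png",(225,200,355,295),6)
```

```text
(no output)
```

View pics/top1.png

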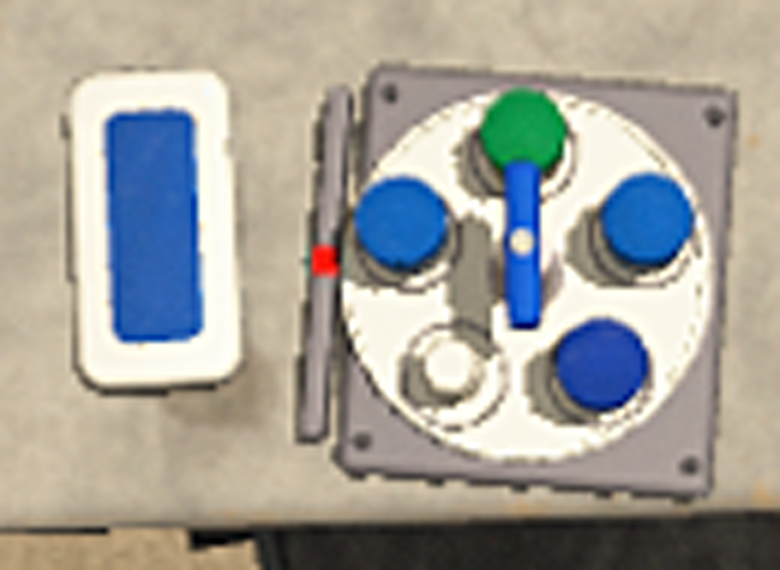

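```bash
cat > m.py <<'E'
from h import *
np.set_printoptions(precision=4,suppress=True)
def c(l): return np.array(l)/6+[225,200]
rd=px2w("top",c([(70,72),(228,72),(242,386),(83,388)]),.034)
f=px2w("top",c([(328,90),(297,440),(312,262)]),.03)
h=px2w("top",c([(521,241),(523,162),(524,325)]),.153);g=px2w("top",c([(524,131)]),.094)
print("reader",rd,rd.mean(0),"sides",np.linalg.norm(np.roll(rd,-1,0)-rd,axis=1))
a=lambda v:np.arctan2(v[1],v[0])
print("front ang",a(rd[1]-rd[2]),"back",a(rd[0]-rd[3]))
print("face",f,a(f[0]-f[1]),np.linalg.norm(f[0]-f[1]))
print("handle",h,a(h[1]-h[2]),"green",g,np.linalg.norm((g[0]-h[0])[:2]),a(g[0]-h[0]))
ang=a(f[0]-f[1]);n=np.array([-np.sin(ang),np.cos(ang)])
print("axis-face",(f[:,:2]-h[0,:2])@n,"reader front gap",(rd[1:3,:2]-h[0,:2])@n-.09,"tang",(rd.mean(0)[:2]-h[0,:2])@[np.cos(ang),np.sin(ang)])
E
python3 m.py
```

```text
reader [[0.5792 0.3153 0.034 ]
 [0.5772 0.248  0.034 ]
 [0.4437 0.2441 0.034 ]
 [0.4446 0.311  0.034 ]] [0.5112 0.2796 0.034 ] sides [0.0673 0.1336 0.0669 0.1347]
front ang 0.029438665504869666 back 0.03237570112220016
face [[0.569  0.206  0.03  ]
 [0.4207 0.2218 0.03  ]
 [0.4956 0.2141 0.03  ]] -0.1060754750823122 0.1491362398398334
handle [[0.4877 0.1244 0.153 ]
 [0.518  0.1229 0.153 ]
 [0.4557 0.1241 0.153 ]] -0.020175564042092475 green [[0.5391 0.1226 0.094 ]] 0.0513968182938811 -0.03494570731574019
axis-face [0.0897 0.0897 0.09  ] reader front gap [0.0424 0.0243] tang 0.006877812246058818
```

Call:
servo_tool(
  moves=[
    {"ty": -26, "tz": 19, "turn": -0.11, "fingers": 1},
    {"ty": -52, "tz": 38, "turn": -0.22, "fingers": 1},
    {"ty": -78, "tz": 58, "turn": -0.33, "fingers": 1},
    {"ty": -104, "tz": 77, "turn": -0.44, "fingers": 1},
    {"ty": -130, "tz": 96, "turn": -0.55, "fingers": 1},
    {"ty": -156, "tz": 115, "turn": -0.66, "fingers": 1},
    {"ty": -182, "tz": 135, "turn": -0.77, "fingers": 1},
    {"ty": -207, "tz": 154, "turn": -0.88, "fingers": 1},
  ],
)

```text
invalid input at $.moves[0]: expected keys tx, ty, tz, turn, fingers
```

```bash
cat > w.py <<'E'
import sys
from h import *
np.set_printoptions(precision=4,suppress=True)
o=robot.get_obs();M=R.from_quat(o["tool_rot"]).as_matrix();print(o["time"],o["position"],"yaw",np.arctan2(M[1,1],M[0,1]),"q",np.array(o["joints"]),"F",o["ft_force"],"Mz",o["wrist_torque"],o["grip_width"])
if len(sys.argv)>4:
    t=np.array([float(v) for v in sys.argv[1:4]]);yaw=float(sys.argv[4])
    print("shift mm",(t-o["position"])@M*1000,"turn",-((yaw-np.arctan2(M[1,1],M[0,1])+np.pi)%(2*np.pi)-np.pi))
E
python3 w.py .518 .3505 .2 3.036
```

```text
0.15 [0.2281 0.6081 0.2305] yaw 1.212041190082614 q [-0.9488  0.5017 -0.4268  1.5512  0.2208  1.1383 -0.2103] F [ 0.7122 -0.1028 -0.8241] Mz [ 0.0051  0.0151 -0.0117] 0.0854192918239285
shift mm [  30.6748 -139.365   361.9074] turn -1.8239588099173858
```

Call:
servo_tool(
  moves=[
    {"tx": 0, "ty": -26, "tz": 19, "turn": -0.11, "fingers": 1},
    {"tx": 0, "ty": -52, "tz": 38, "turn": -0.22, "fingers": 1},
    {"tx": 0, "ty": -78, "tz": 58, "turn": -0.33, "fingers": 1},
    {"tx": 0, "ty": -104, "tz": 77, "turn": -0.44, "fingers": 1},
    {"tx": 0, "ty": -130, "tz": 96, "turn": -0.55, "fingers": 1},
    {"tx": 0, "ty": -156, "tz": 115, "turn": -0.66, "fingers": 1},
    {"tx": 0, "ty": -182, "tz": 135, "turn": -0.77, "fingers": 1},
    {"tx": 0, "ty": -207, "tz": 154, "turn": -0.88, "fingers": 1},
  ],
)

```text
time: 0.82
position: [0.2999, 0.3587, 0.231]
tool_rot: [-0.184, 0.683, 0.184, 0.683]
ft_force: [0.8, 0.2, 0.7]
grip_width: 0.0854
```

```bash
python3 w.py .518 .3505 .2 3.036
```

```text
0.8167 [0.2999 0.3587 0.231 ] yaw 2.097242184575967 q [-0.4174  0.1803 -0.568   1.9881  0.1148  1.0047  1.0574] F [0.8191 0.2398 0.746 ] Mz [-0.041  -0.0084  0.0835] 0.0854456337965296
shift mm [  30.995  -116.6959  184.4302] turn -0.938757815424033
```

Call:
servo_tool(
  moves=[
    {"tx": 4, "ty": -15, "tz": 23, "turn": -0.12, "fingers": 1},
    {"tx": 8, "ty": -30, "tz": 46, "turn": -0.24, "fingers": 1},
    {"tx": 12, "ty": -45, "tz": 69, "turn": -0.36, "fingers": 1},
    {"tx": 16, "ty": -60, "tz": 92, "turn": -0.48, "fingers": 1},
    {"tx": 20, "ty": -75, "tz": 115, "turn": -0.6, "fingers": 1},
    {"tx": 24, "ty": -90, "tz": 138, "turn": -0.72, "fingers": 1},
    {"tx": 28, "ty": -105, "tz": 161, "turn": -0.84, "fingers": 1},
    {"tx": 31, "ty": -117, "tz": 184, "turn": -0.939, "fingers": 1},
  ],
)

```text
time: 1.48
position: [0.5191, 0.3496, 0.1994]
tool_rot: [-0.473, 0.526, 0.473, 0.525]
ft_force: [-0.1, 0.1, 1.1]
grip_width: 0.0854
```

```bash
python3 w.py .518 .3505 .008 3.036; python3 -c "
from h import *
save('wrist','w0.png')"
```

```text
1.4833 [0.5191 0.3496 0.1994] yaw 3.0357698799015767 q [-0.1979  0.5248 -0.6016  1.6402  0.3277  1.0803  2.1427] F [-0.1135  0.0977  1.0898] Mz [ 0.0261 -0.0371 -0.0115] 0.08541577095368472
shift mm [191.4426   1.1116   0.9761] turn -0.00023012009842338088
```

View pics/w0.png

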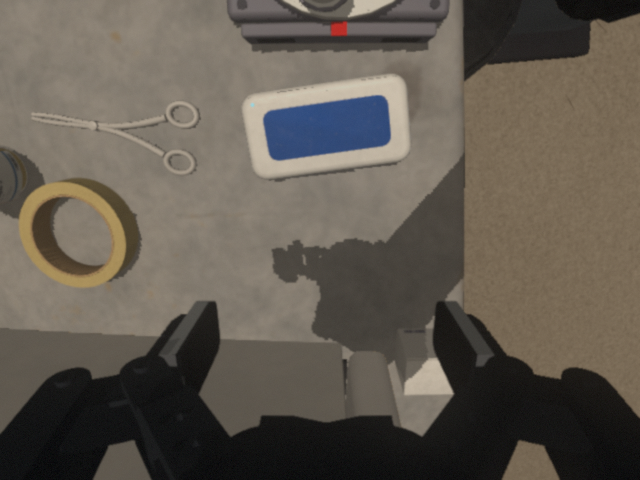

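The wrist view shows the reader with its front corners at about (243,98) and (405,77), and back corners at (258,180) and (410,160). The red mark is at (339,29). A grey block's edge runs along row 330.

```bash
python3 -c "
from h import *
o=robot.get_obs();p=px2w('wrist',[(246,95),(407,76),(409,161),(258,178),(339,29),(100,332),(340,345),(243,41),(437,41)],[.034]*4+[.03]+[.0]*2+[.02]*2,o);print(p.round(4),p[:4].mean(0))"
```

```text
[[0.577  0.2468 0.034 ]
 [0.4511 0.2462 0.034 ]
 [0.4527 0.3116 0.034 ]
 [0.5778 0.3124 0.034 ]
 [0.4999 0.207  0.03  ]
 [0.7822 0.4617 0.    ]
 [0.5263 0.5021 0.    ]
 [0.5757 0.2051 0.02  ]
 [0.423  0.2211 0.02  ]] [0.51464685 0.27925247 0.034     ]
```

Call:
servo_tool(
  moves=[
    {"tx": 30, "ty": 1, "tz": 1, "turn": 0, "fingers": 1},
    {"tx": 60, "ty": 1, "tz": 1, "turn": 0, "fingers": 1},
    {"tx": 90, "ty": 1, "tz": 1, "turn": 0, "fingers": 1},
    {"tx": 120, "ty": 1, "tz": 1, "turn": 0, "fingers": 1},
    {"tx": 145, "ty": 1, "tz": 1, "turn": 0, "fingers": 1},
    {"tx": 165, "ty": 1, "tz": 1, "turn": 0, "fingers": 1},
    {"tx": 180, "ty": 1, "tz": 1, "turn": 0, "fingers": 1},
    {"tx": 190, "ty": 1, "tz": 1, "turn": 0, "fingers": 1},
  ],
)

```text
time: 2.2
position: [0.5156, 0.3513, 0.0082]
tool_rot: [-0.471, 0.528, 0.472, 0.526]
ft_force: [-1.0, -0.0, 0.2]
grip_width: 0.0853
```

Call:
servo_tool(
  moves=[
    {"tx": 0, "ty": 0, "tz": -3, "turn": 0, "fingers": 1},
    {"tx": 0, "ty": 0, "tz": -6, "turn": 0, "fingers": 1},
    {"tx": 0, "ty": 0, "tz": -9, "turn": 0, "fingers": 1},
    {"tx": 0, "ty": 0, "tz": -12, "turn": 0, "fingers": 1},
    {"tx": 0, "ty": 0, "tz": -15, "turn": 0, "fingers": 1},
    {"tx": 0, "ty": 0, "tz": -18, "turn": 0, "fingers": 1},
    {"tx": 0, "ty": 0, "tz": -20, "turn": 0, "fingers": 1},
    {"tx": 0, "ty": 0, "tz": -20, "turn": 0, "fingers": 1},
  ],
)

```text
time: 2.87
position: [0.5153, 0.3323, 0.0111]
tool_rot: [-0.472, 0.526, 0.471, 0.528]
ft_force: [-0.5, 1.7, 0.5]
grip_width: 0.0853
```

```bash
python3 w.py .5108 .2937 .008 3.036; python3 -c "
from h import *
save('wrist','w1.png')"
```

```text
2.8667 [0.5153 0.3323 0.0111] yaw 3.0307121234741414 q [-0.2568  0.7418 -0.4869  1.7742  0.485   0.7451  2.033 ] F [-0.5384  1.6608  0.544 ] Mz [ 0.1316 -0.1326  0.0003] 0.08530628092084011
shift mm [  3.0437   0.1975 -38.859 ] turn -0.005287876525858604
```

View pics/w1.png

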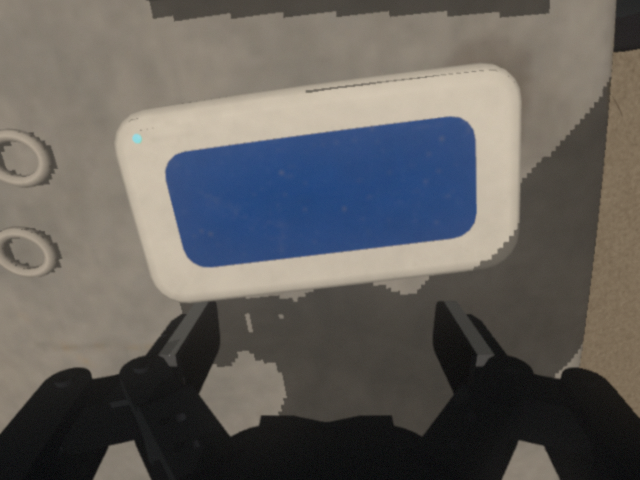

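The left finger is at the reader's back edge near (200,300), and both fingers sit behind the reader. The docking face is at row 10.

Call:
servo_tool(
  moves=[
    {"tx": 1, "ty": 0, "tz": -2, "turn": 0, "fingers": 1},
    {"tx": 2, "ty": 0, "tz": -4, "turn": 0, "fingers": 1},
    {"tx": 2, "ty": 0, "tz": -6, "turn": 0, "fingers": 1},
    {"tx": 2, "ty": 0, "tz": -8, "turn": 0, "fingers": 1},
    {"tx": 2, "ty": 0, "tz": -10, "turn": 0, "fingers": 1},
    {"tx": 2, "ty": 0, "tz": -12, "turn": 0, "fingers": 1},
    {"tx": 2, "ty": 0, "tz": -14, "turn": 0, "fingers": 1},
    {"tx": 2, "ty": 0, "tz": -16, "turn": 0, "fingers": 1},
  ],
)

```text
time: 3.58
position: [0.5126, 0.316, 0.0083]
tool_rot: [-0.471, 0.527, 0.472, 0.527]
ft_force: [0.6, 2.7, 1.2]
grip_width: 0.0856
```

Call:
servo_tool(
  moves=[
    {"tx": 0, "ty": 0, "tz": -2, "turn": 0, "fingers": 1},
    {"tx": 0, "ty": 0, "tz": -4, "turn": 0, "fingers": 1},
    {"tx": 0, "ty": 0, "tz": -6, "turn": 0, "fingers": 1},
    {"tx": 0, "ty": 0, "tz": -8, "turn": 0, "fingers": 1},
    {"tx": 0, "ty": 0, "tz": -10, "turn": 0, "fingers": 1},
    {"tx": 0, "ty": 0, "tz": -12, "turn": 0, "fingers": 1},
    {"tx": 0, "ty": 0, "tz": -13, "turn": 0, "fingers": 1},
    {"tx": 0, "ty": 0, "tz": -14, "turn": 0, "fingers": 1},
  ],
)

```text
time: 4.25
position: [0.5111, 0.3021, 0.0083]
tool_rot: [-0.472, 0.527, 0.472, 0.527]
ft_force: [0.6, 4.0, 1.8]
grip_width: 0.0856
```

```bash
python3 w.py .5108 .2937 .008 3.036
```

```text
4.25 [0.5111 0.3021 0.0083] yaw 3.0309138754827982 q [-0.2129  0.7227 -0.4856  1.8232  0.4888  0.7173  2.0599] F [0.6264 3.9519 1.8121] Mz [ 0.6922 -0.0866 -0.0298] 0.08564552054557384
shift mm [ 0.2555 -0.681  -8.401 ] turn -0.005086124517201807
```

Call:
servo_tool(
  moves=[
    {"tx": 0, "ty": 0, "tz": -1, "turn": 0, "fingers": 1},
    {"tx": 0, "ty": 0, "tz": -2, "turn": 0, "fingers": 1},
    {"tx": 0, "ty": 0, "tz": -3, "turn": 0, "fingers": 1},
    {"tx": 0, "ty": 0, "tz": -4, "turn": 0, "fingers": 1},
    {"tx": 0, "ty": 0, "tz": -5, "turn": 0, "fingers": 1},
    {"tx": 0, "ty": 0, "tz": -6, "turn": 0, "fingers": 1},
    {"tx": 0, "ty": 0, "tz": -6, "turn": 0, "fingers": 1},
    {"tx": 0, "ty": 0, "tz": -6, "turn": 0, "fingers": 1},
  ],
)

```text
time: 4.92
position: [0.5104, 0.2959, 0.0082]
tool_rot: [-0.472, 0.527, 0.471, 0.527]
ft_force: [-0.3, 2.0, 1.9]
grip_width: 0.0854
```

Call:
servo_tool(
  moves=[
    {"tx": 0, "ty": 0, "tz": -0.5, "turn": 0, "fingers": 1},
    {"tx": 0, "ty": 0, "tz": -1, "turn": 0, "fingers": 1},
    {"tx": 0, "ty": 0, "tz": -1.5, "turn": 0, "fingers": 1},
    {"tx": 0, "ty": 0, "tz": -2, "turn": 0, "fingers": 1},
    {"tx": 0, "ty": 0, "tz": -2.5, "turn": 0, "fingers": 1},
    {"tx": 0, "ty": 0, "tz": -3, "turn": 0, "fingers": 1},
    {"tx": 0, "ty": 0, "tz": -3, "turn": 0, "fingers": 1},
    {"tx": 0, "ty": 0, "tz": -3, "turn": 0, "fingers": 1},
  ],
)

```text
time: 5.58
position: [0.5101, 0.2942, 0.0084]
tool_rot: [-0.472, 0.526, 0.472, 0.527]
ft_force: [-0.5, 5.6, -0.6]
grip_width: 0.0853
```

```bash
python3 w.py .5108 .2937 .008 3.036
```

```text
5.5833 [0.5101 0.2942 0.0084] yaw 3.0318435678363826 q [-0.1994  0.7162 -0.4865  1.8365  0.4894  0.7093  2.0691] F [-0.538   5.5872 -0.5796] Mz [ 1.1013 -0.0729  0.22  ] 0.0853490327164157
shift mm [ 0.3936 -0.7314 -0.4221] turn -0.004156432163617385
```

Call:
servo_tool(
  moves=[
    {"tx": 0, "ty": 0, "tz": -0.5, "turn": 0, "fingers": 1},
    {"tx": 0, "ty": 0, "tz": -1, "turn": 0, "fingers": 1},
    {"tx": 0, "ty": 0, "tz": -1.5, "turn": 0, "fingers": 1},
    {"tx": 0, "ty": 0, "tz": -2, "turn": 0, "fingers": 1},
    {"tx": 0, "ty": 0, "tz": -2, "turn": 0, "fingers": 1},
    {"tx": 0, "ty": 0, "tz": -2, "turn": 0, "fingers": 1},
    {"tx": 0, "ty": 0, "tz": -2, "turn": 0, "fingers": 1},
    {"tx": 0, "ty": 0, "tz": -2, "turn": 0, "fingers": 1},
  ],
)

```text
time: 6.25
position: [0.5099, 0.294, 0.0088]
tool_rot: [-0.472, 0.525, 0.473, 0.527]
ft_force: [0.4, 8.5, -1.0]
grip_width: 0.0851
```

```bash
python3 w.py .5108 .2937 .008 3.036; python3 -c "
from h import *
save('wrist','w2.png')"
```

```text
6.25 [0.5099 0.294  0.0088] yaw 3.0335087381657346 q [-0.1969  0.7147 -0.488   1.8389  0.4892  0.7064  2.0715] F [ 0.4307  8.5407 -0.9635] Mz [ 1.6136 -0.1327  0.3656] 0.08509986283398391
shift mm [ 0.7604 -0.8843 -0.2506] turn -0.0024912618342654014
```

View pics/w2.png

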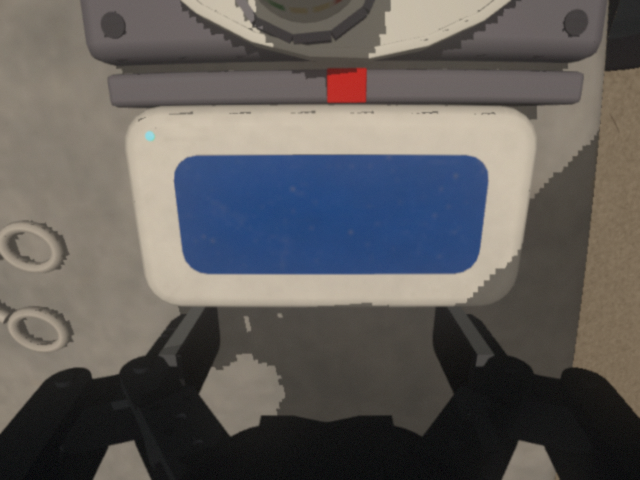

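The reader now lies along the docking face: the face edge is at row 104, the reader front at about row 107 on both sides, and the red mark is at (347,85). I'll press once more, a little firmer, to confirm it's seated.

Call:
servo_tool(
  moves=[
    {"tx": 0, "ty": 0, "tz": -1, "turn": 0, "fingers": 1},
    {"tx": 0, "ty": 0, "tz": -2, "turn": 0, "fingers": 1},
    {"tx": 0, "ty": 0, "tz": -3, "turn": 0, "fingers": 1},
    {"tx": 0, "ty": 0, "tz": -4, "turn": 0, "fingers": 1},
    {"tx": 0, "ty": 0, "tz": -4, "turn": 0, "fingers": 1},
    {"tx": 0, "ty": 0, "tz": -4, "turn": 0, "fingers": 1},
    {"tx": 0, "ty": 0, "tz": -4, "turn": 0, "fingers": 1},
    {"tx": 0, "ty": 0, "tz": -4, "turn": 0, "fingers": 1},
  ],
)

```text
time: 6.97
position: [0.5096, 0.2938, 0.0096]
tool_rot: [-0.471, 0.523, 0.475, 0.528]
ft_force: [1.1, 14.4, -2.3]
grip_width: 0.0856
```

```bash
python3 w.py .5108 .2937 .008 3.036
```

```text
6.9667 [0.5096 0.2938 0.0096] yaw 3.0363533100946154 q [-0.192   0.7118 -0.491   1.8436  0.4886  0.7006  2.0761] F [ 1.1184 14.4126 -2.3015] Mz [ 2.7678 -0.1056  0.6505] 0.08558382349736095
shift mm [ 1.556  -1.2067 -0.0222] turn 0.00035331009461536667
```

Call:
servo_tool(
  moves=[
    {"tx": 0, "ty": 0, "tz": 4, "turn": 0, "fingers": 1},
    {"tx": 0, "ty": 0, "tz": 8, "turn": 0, "fingers": 1},
    {"tx": 0, "ty": 0, "tz": 14, "turn": 0, "fingers": 1},
    {"tx": 0, "ty": 0, "tz": 20, "turn": 0, "fingers": 1},
    {"tx": -10, "ty": 0, "tz": 26, "turn": 0, "fingers": 1},
    {"tx": -40, "ty": 0, "tz": 30, "turn": 0, "fingers": 1},
    {"tx": -75, "ty": 0, "tz": 30, "turn": 0, "fingers": 1},
    {"tx": -110, "ty": 0, "tz": 30, "turn": 0, "fingers": 1},
  ],
)

```text
time: 7.63
position: [0.5119, 0.3173, 0.1194]
tool_rot: [-0.472, 0.527, 0.472, 0.526]
ft_force: [0.7, 0.6, 0.4]
grip_width: 0.0853
```

Call:
servo_tool(
  moves=[
    {"tx": -35, "ty": 0, "tz": 0, "turn": 0.12, "fingers": 1},
    {"tx": -70, "ty": 0, "tz": 0, "turn": 0.24, "fingers": 1},
    {"tx": -105, "ty": 0, "tz": 0, "turn": 0.36, "fingers": 1},
    {"tx": -130, "ty": 0, "tz": 0, "turn": 0.48, "fingers": 1},
    {"tx": -130, "ty": 0, "tz": 0, "turn": 0.6, "fingers": 1},
    {"tx": -130, "ty": 0, "tz": 0, "turn": 0.72, "fingers": 1},
    {"tx": -130, "ty": 0, "tz": 0, "turn": 0.84, "fingers": 1},
    {"tx": -130, "ty": 0, "tz": 0, "turn": 0.96, "fingers": 1},
  ],
)

```text
time: 8.3
position: [0.5126, 0.3171, 0.2494]
tool_rot: [-0.173, 0.686, 0.173, 0.686]
ft_force: [-0.7, 0.7, -0.1]
grip_width: 0.0855
```

```bash
python3 w.py .4877 .1244 .25 1.541
```

```text
8.3 [0.5126 0.3171 0.2494] yaw 2.0649555690977026 q [-0.2688  0.3983 -0.4297  1.6557  0.1802  1.1266  1.3184] F [-0.7017  0.6787 -0.1236] Mz [-0.0077  0.0196 -0.0141] 0.08546981082354094
shift mm [  -0.6244 -157.8323 -113.3473] turn 0.5239555690977027
```

Call:
servo_tool(
  moves=[
    {"tx": 0, "ty": -20, "tz": -15, "turn": 0.08, "fingers": 1},
    {"tx": 0, "ty": -45, "tz": -32, "turn": 0.16, "fingers": 1},
    {"tx": 0, "ty": -70, "tz": -50, "turn": 0.24, "fingers": 1},
    {"tx": 0, "ty": -95, "tz": -68, "turn": 0.32, "fingers": 1},
    {"tx": 0, "ty": -120, "tz": -86, "turn": 0.4, "fingers": 1},
    {"tx": 0, "ty": -140, "tz": -100, "turn": 0.48, "fingers": 1},
    {"tx": 0, "ty": -158, "tz": -113, "turn": 0.524, "fingers": 1},
    {"tx": 0, "ty": -158, "tz": -113, "turn": 0.524, "fingers": 1},
  ],
)

```text
time: 8.97
position: [0.489, 0.1188, 0.2488]
tool_rot: [0.01, 0.707, -0.013, 0.707]
ft_force: [-0.6, 0.2, -0.2]
grip_width: 0.0855
```

```bash
python3 w.py .4877 .1244 .122 1.541; python3 -c "
from h import *
save('wrist','w3.png')"
```

```text
8.9667 [0.489  0.1188 0.2488] yaw 1.5382232476646094 q [-0.0467  0.2015 -0.2801  1.8964  0.0668  1.0538  1.1837] F [-0.5719  0.1872 -0.1537] Mz [-0.0128  0.0482 -0.0138] 0.08547904799033453
shift mm [126.8262   5.9538  -1.4101] turn -0.00277675233539032
```

View pics/w3.png

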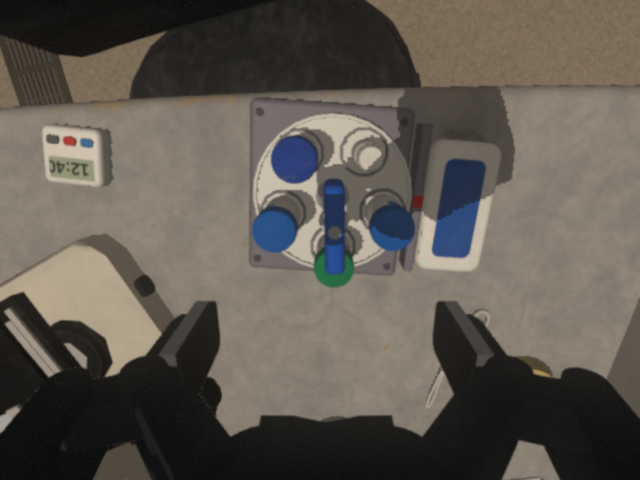

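The wrist view shows the handle at about (335,228), with its knob at (335,232), the green cap at (334,267), and the reader flush beside the red mark at (417,202). Joint 7 could run short at this yaw, so I'll use the grasp flipped by half a turn.

```bash
python3 -c "
from h import *
o=robot.get_obs();p=px2w('wrist',[(335,232),(334,180),(335,272),(334,268),(434,145),(419,266),(500,148),(476,270)],[.153]*3+[.094]+[.034]*4,o);print(p.round(4))"
```

```text
[[0.4861 0.1267 0.153 ]
 [0.451  0.1268 0.153 ]
 [0.5152 0.126  0.153 ]
 [0.5368 0.1259 0.094 ]
 [0.4396 0.2237 0.034 ]
 [0.5622 0.2148 0.034 ]
 [0.4436 0.2873 0.034 ]
 [0.5687 0.2753 0.034 ]]
```

Call:
servo_tool(
  moves=[
    {"tx": 0, "ty": 0, "tz": 0, "turn": 0.12, "fingers": 1},
    {"tx": 0, "ty": 0, "tz": 0, "turn": 0.24, "fingers": 1},
    {"tx": 0, "ty": 0, "tz": 0, "turn": 0.36, "fingers": 1},
    {"tx": 0, "ty": 0, "tz": 0, "turn": 0.48, "fingers": 1},
    {"tx": 0, "ty": 0, "tz": 0, "turn": 0.6, "fingers": 1},
    {"tx": 0, "ty": 0, "tz": 0, "turn": 0.72, "fingers": 1},
    {"tx": 0, "ty": 0, "tz": 0, "turn": 0.84, "fingers": 1},
    {"tx": 0, "ty": 0, "tz": 0, "turn": 0.96, "fingers": 1},
  ],
)

```text
time: 9.68
position: [0.4893, 0.126, 0.2488]
tool_rot: [0.335, 0.623, -0.335, 0.623]
ft_force: [0.5, 0.3, 0.3]
grip_width: 0.0857
```

Call:
servo_tool(
  moves=[
    {"tx": 0, "ty": 0, "tz": 0, "turn": 0.12, "fingers": 1},
    {"tx": 0, "ty": 0, "tz": 0, "turn": 0.24, "fingers": 1},
    {"tx": 0, "ty": 0, "tz": 0, "turn": 0.36, "fingers": 1},
    {"tx": 0, "ty": 0, "tz": 0, "turn": 0.48, "fingers": 1},
    {"tx": 0, "ty": 0, "tz": 0, "turn": 0.6, "fingers": 1},
    {"tx": 0, "ty": 0, "tz": 0, "turn": 0.72, "fingers": 1},
    {"tx": 0, "ty": 0, "tz": 0, "turn": 0.84, "fingers": 1},
    {"tx": 0, "ty": 0, "tz": 0, "turn": 0.96, "fingers": 1},
  ],
)

```text
time: 10.35
position: [0.4892, 0.1261, 0.2487]
tool_rot: [0.585, 0.398, -0.585, 0.397]
ft_force: [-0.1, -0.3, 0.3]
grip_width: 0.0854
```

Call:
servo_tool(
  moves=[
    {"tx": 0, "ty": 0, "tz": 0, "turn": 0.12, "fingers": 1},
    {"tx": 0, "ty": 0, "tz": 0, "turn": 0.24, "fingers": 1},
    {"tx": 0, "ty": 0, "tz": 0, "turn": 0.36, "fingers": 1},
    {"tx": 0, "ty": 0, "tz": 0, "turn": 0.48, "fingers": 1},
    {"tx": 0, "ty": 0, "tz": 0, "turn": 0.6, "fingers": 1},
    {"tx": 0, "ty": 0, "tz": 0, "turn": 0.72, "fingers": 1},
    {"tx": 0, "ty": 0, "tz": 0, "turn": 0.84, "fingers": 1},
    {"tx": 0, "ty": 0, "tz": 0, "turn": 0.96, "fingers": 1},
  ],
)

```text
time: 11.02
position: [0.4892, 0.1261, 0.2487]
tool_rot: [-0.702, -0.083, 0.702, -0.083]
ft_force: [-0.2, 0.8, 0.0]
grip_width: 0.0853
```

```bash
python3 w.py .4877 .1244 .2 -1.60
```

```text
11.0167 [0.4892 0.1261 0.2487] yaw -1.3359816923392454 q [-0.3426  0.1916  0.0428  1.9025 -0.0103  1.0476 -1.6315] F [-0.2313  0.8434  0.0443] Mz [-0.0151 -0.0257  0.0277] 0.0852745339143114
shift mm [48.7266  1.326   1.9001] turn 0.26401830766075474
```

Call:
servo_tool(
  moves=[
    {"tx": 10, "ty": 0, "tz": 2, "turn": 0.1, "fingers": 1},
    {"tx": 25, "ty": 0, "tz": 2, "turn": 0.2, "fingers": 1},
    {"tx": 40, "ty": 0, "tz": 2, "turn": 0.26, "fingers": 1},
    {"tx": 60, "ty": 0, "tz": 2, "turn": 0.26, "fingers": 1},
    {"tx": 80, "ty": 0, "tz": 2, "turn": 0.26, "fingers": 1},
    {"tx": 100, "ty": 0, "tz": 2, "turn": 0.26, "fingers": 1},
    {"tx": 118, "ty": 0, "tz": 2, "turn": 0.26, "fingers": 1},
    {"tx": 126, "ty": 0, "tz": 2, "turn": 0.26, "fingers": 1},
  ],
)

```text
time: 11.68
position: [0.486, 0.1252, 0.1204]
tool_rot: [-0.706, 0.007, 0.708, 0.007]
ft_force: [-1.3, 0.0, 1.2]
grip_width: 0.0851
```

Call:
servo_tool(
  moves=[
    {"tx": 0, "ty": 0, "tz": 0, "turn": 0, "fingers": 1},
    {"tx": 0, "ty": 0, "tz": 0, "turn": 0, "fingers": 0.3},
    {"tx": 0, "ty": 0, "tz": 0, "turn": 0, "fingers": 0},
    {"tx": 0, "ty": 0, "tz": 0, "turn": 0, "fingers": -0.3},
    {"tx": 0, "ty": 0, "tz": 0, "turn": 0, "fingers": -0.5},
    {"tx": 0, "ty": 0, "tz": 0, "turn": 0, "fingers": -0.6},
    {"tx": 0, "ty": 0, "tz": 0, "turn": 0, "fingers": -0.7},
    {"tx": 0, "ty": 0, "tz": 0, "turn": 0, "fingers": -1},
  ],
)

```text
time: 12.35
position: [0.4879, 0.1241, 0.123]
tool_rot: [0.707, -0.008, -0.707, -0.008]
ft_force: [-1.0, 0.3, 4.8]
grip_width: 0.0131
```

Call:
servo_tool(
  moves=[
    {"tx": 0, "ty": 0, "tz": 0, "turn": 0, "fingers": -1},
    {"tx": 0, "ty": 0, "tz": 0, "turn": 0, "fingers": -1},
    {"tx": 0, "ty": 0, "tz": 0, "turn": 0, "fingers": -1},
    {"tx": 0, "ty": 0, "tz": 0, "turn": 0, "fingers": -1},
    {"tx": 0, "ty": 0, "tz": 0, "turn": 0, "fingers": -1},
    {"tx": 0, "ty": 0, "tz": 0, "turn": 0, "fingers": -1},
    {"tx": 0, "ty": 0, "tz": 0, "turn": 0, "fingers": -1},
    {"tx": 0, "ty": 0, "tz": 0, "turn": 0, "fingers": -1},
  ],
)

```text
time: 13.02
position: [0.4879, 0.1242, 0.123]
tool_rot: [0.707, -0.008, -0.707, -0.008]
ft_force: [-1.6, 0.4, 5.5]
grip_width: 0.0129
```

```bash
python3 w.py .4877 .1244 .122 -0.106; python3 -c "
from h import *
save('wrist','w4.png')"
```

```text
13.0167 [0.4879 0.1242 0.123 ] yaw -1.5930114938651014 q [-0.3586  0.3542  0.0666  2.0214 -0.0337  0.766  -1.8649] F [-1.5728  0.3773  5.5144] Mz [ 0.0539  0.3013 -0.0295] 0.012864022988265509
shift mm [ 1.0267 -0.2276  0.184 ] turn -1.4870114938651016
```

View pics/w4.png

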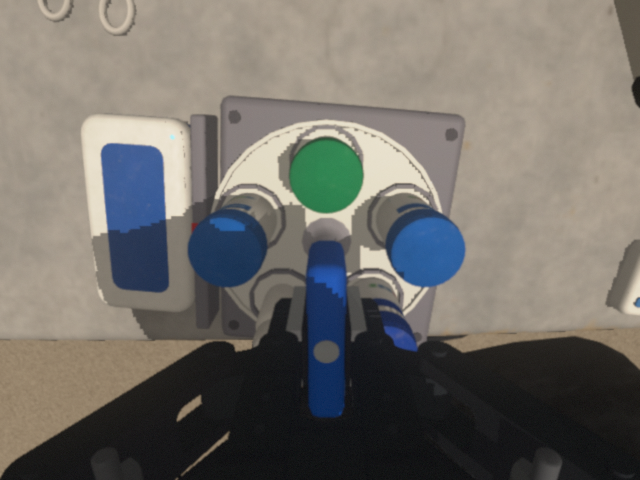

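The fingers are closed on the handle, with its knob at (326,352) and the green cap at (326,175). The reader still lies along the face. Turning counter-clockwise by 1.487 rad next.

Call:
servo_tool(
  moves=[
    {"tx": 0, "ty": 0, "tz": 0, "turn": -0.06, "fingers": -1},
    {"tx": 0, "ty": 0, "tz": 0, "turn": -0.15, "fingers": -1},
    {"tx": 0, "ty": 0, "tz": 0, "turn": -0.25, "fingers": -1},
    {"tx": 0, "ty": 0, "tz": 0, "turn": -0.35, "fingers": -1},
    {"tx": 0, "ty": 0, "tz": 0, "turn": -0.45, "fingers": -1},
    {"tx": 0, "ty": 0, "tz": 0, "turn": -0.55, "fingers": -1},
    {"tx": 0, "ty": 0, "tz": 0, "turn": -0.65, "fingers": -1},
    {"tx": 0, "ty": 0, "tz": 0, "turn": -0.75, "fingers": -1},
  ],
)

```text
time: 13.73
position: [0.4874, 0.1254, 0.123]
tool_rot: [0.66, 0.254, -0.66, 0.253]
ft_force: [-2.7, 3.1, 6.0]
grip_width: 0.0133
```

```bash
python3 w.py .4879 .1242 .123 -0.106
```

```text
13.7333 [0.4874 0.1254 0.123 ] yaw -0.837397863288471 q [-0.2256  0.3565 -0.0929  2.017   0.0445  0.7694 -1.182 ] F [-2.7212  3.1313  6.0375] Mz [ 0.6553  0.6006 -0.0945] 0.01329929712894969
shift mm [-0.0034  1.1979  0.4022] turn -0.7313978632884712
```

Call:
servo_tool(
  moves=[
    {"tx": 0, "ty": 0, "tz": 0, "turn": -0.1, "fingers": -1},
    {"tx": 0, "ty": 0, "tz": 0, "turn": -0.2, "fingers": -1},
    {"tx": 0, "ty": 0, "tz": 0, "turn": -0.3, "fingers": -1},
    {"tx": 0, "ty": 0, "tz": 0, "turn": -0.4, "fingers": -1},
    {"tx": 0, "ty": 0, "tz": 0, "turn": -0.5, "fingers": -1},
    {"tx": 0, "ty": 0, "tz": 0, "turn": -0.6, "fingers": -1},
    {"tx": 0, "ty": 0, "tz": 0, "turn": -0.68, "fingers": -1},
    {"tx": 0, "ty": 0, "tz": 0, "turn": -0.733, "fingers": -1},
  ],
)

```text
time: 14.4
position: [0.4863, 0.126, 0.123]
tool_rot: [-0.525, -0.474, 0.525, -0.472]
ft_force: [-6.5, 4.1, 9.7]
grip_width: 0.0131
```

Call:
servo_tool(
  moves=[
    {"tx": 0, "ty": 0, "tz": 0, "turn": 0, "fingers": -1},
    {"tx": 0, "ty": 0, "tz": 0, "turn": 0, "fingers": -1},
    {"tx": 0, "ty": 0, "tz": 0, "turn": 0, "fingers": -1},
    {"tx": 0, "ty": 0, "tz": 0, "turn": 0, "fingers": -1},
    {"tx": 0, "ty": 0, "tz": 0, "turn": 0, "fingers": -1},
    {"tx": 0, "ty": 0, "tz": 0, "turn": 0, "fingers": -1},
    {"tx": 0, "ty": 0, "tz": 0, "turn": 0, "fingers": -1},
    {"tx": 0, "ty": 0, "tz": 0, "turn": 0, "fingers": -1},
  ],
)

```text
time: 15.07
position: [0.4863, 0.126, 0.123]
tool_rot: [-0.526, -0.473, 0.526, -0.472]
ft_force: [-5.6, 3.5, 9.1]
grip_width: 0.0129
```

```bash
python3 w.py .4879 .1242 .123 -0.106; python3 -c "
from h import *
save('wrist','w5.png')
save('top','top2.png',(225,200,355,295),6)"
```

```text
15.0667 [0.4863 0.126  0.123 ] yaw -0.1080305888141656 q [-0.0977  0.3653 -0.2465  2.0134  0.1218  0.7776 -0.5236] F [-5.6276  3.4793  9.1325] Mz [ 0.8019  1.1675 -0.0074] 0.012923042331911768
shift mm [0.0034 1.8048 1.5729] turn -0.0020305888141654016
```

View pics/w5.png

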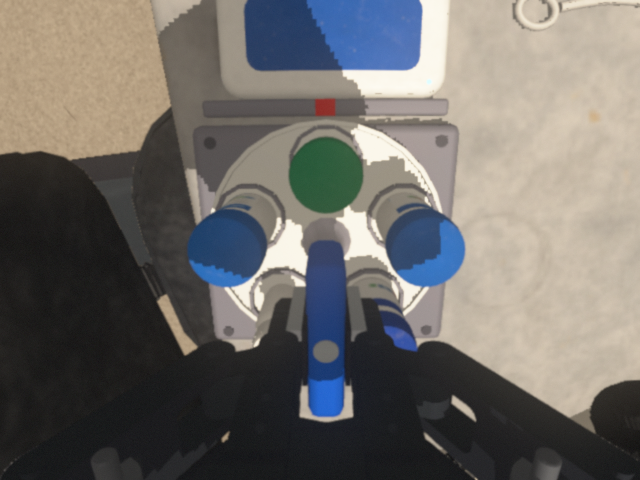

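View pics/top2.png

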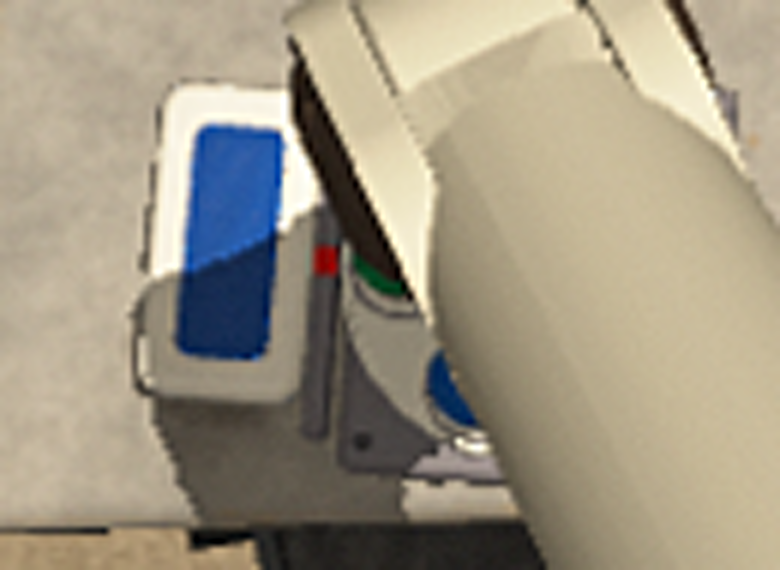

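The wrist view shows the green cap at (326,175), in line with the red mark at (325,107). The face and the reader's front are parallel and level along rows 97–107. In the top view the reader is against the face with no gap. One numeric check, then I'll hand in.

```bash
python3 -c "
from h import *
o=robot.get_obs();p=px2w('wrist',[(326,174.5),(325.5,99),(204,101),(447,99),(326,352)],[.094]+[.03]*3+[.153],o);print(p.round(4))
a=lambda v:np.arctan2(v[1],v[0])
print('green ang',a(p[0]-p[4]),a(p[0,:2]-[.4879,.1242]),'mark',a(p[1]-p[4]),'face normal',a(p[2]-p[3])+np.pi/2,a(p[3]-p[2])+np.pi/2)
c=np.array([(172,80),(150,395),(297,400)])/6+[225,200]
q=px2w('top',c,.034);print(q.round(4),'reader ang',a(q[0]-q[1]),'extent from axis',(q[:,:2]-[.4879,.1242])@[.1058,.9944])
"
```

```text
[[0.4916 0.1764 0.094 ]
 [0.4951 0.2123 0.03  ]
 [0.422  0.2196 0.03  ]
 [0.568  0.2048 0.03  ]
 [0.4858 0.1224 0.153 ]]
green ang 1.463850409133284 1.5003166873118812 mark 1.4675881927158878 face normal 4.611448631778995 1.4698559781892016
[[0.5745 0.2719 0.034 ]
 [0.4409 0.2828 0.034 ]
 [0.4372 0.2211 0.034 ]] reader ang -0.08151590412451498 extent from axis [0.15602611 0.15274584 0.09100676]
```

```bash
python3 w.py; python3 -c "
from rig import robot
print(robot.hand_in())"
```

```text
15.1667 [0.4863 0.1259 0.123 ] yaw -0.10804682115479791 q [-0.0977  0.3653 -0.2465  2.0134  0.1218  0.7776 -0.5236] F [-5.8853  3.8067  9.1316] Mz [0.7888 1.1769 0.0375] 0.01301314271007525
the job is handed in; nothing more can be done
None
```

The job is handed in at 15.2 s of the 64 s allowed. The reader is against the docking face, and the green-capped pot is at the red mark with the gripper still closed on the handle.

**What I did:**
- I pushed the reader's back with both open fingertips until it stopped against the face. A firmer press of about 14 N produced no further movement, so it was seated.
- I gripped the handle from above and turned the carousel counter-clockwise by about 1.49 rad.

**Last checks:**
- **Pot position:** the green cap's direction measured 1.464 rad, against 1.465 to 1.470 for the face normal and 1.468 for the red mark. Using the axis position from when I gripped the handle, the same cap reads 1.500. I trusted the first figure because all its points come from one picture.
- **Grip:** the opening is 13 mm on the 14 mm handle, and the wrist force is about 11 N.
- **Reader:** the pictures show it square and against the face. One rough angle from its rounded corners in the top view came out 0.025 rad off the face. The straighter edges of its blue panel agreed with the face, so I took it as flush.
- **Other objects:** I did not touch anything else on the worktop, but I did not measure those objects again at the end.

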